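# Finish the pinwheel layer of saline cartons

### The arm

A 6-joint arm with a two-finger parallel gripper is mounted at the origin on the work surface. World frame = base frame: x ahead of the robot, y to its left, z up, the work surface at z = 0. Lengths are in m, angles in rad, forces in N, time in s.
With the tool pointing down it reaches from about 0.35 to 0.775 m from the base axis. Payload 7.3 kg.
Tool frame: the origin (TCP) lies midway between the tips of the shut fingers; the grasp point (between the pads) lies 19 mm behind it (tcp_to_grasp is the distance from the TCP to the grasp point, in m); z points along the fingers, y is the line along which they close (so a half turn about z gives the same grasp; the last joint's range is limited). The gripper opens to 92 mm and grips with 3 to 60 N. Pads are 19 mm wide; open, the fingers measure 130 mm over their backs; the gripper's body (75 mm by 190 mm) begins 47 mm behind the grasp point.
Start: joints at [1.104, 0.342, 1.524, -0, 1.275, -0.146], TCP at [0.166, 0.498, 0.227] pointing down, gripper open.
Joint ranges: [-2.53, 2.53], [-0.77, 2.02], [0.04, 2.7], [-1, 4.14], [0.28, 2.66], [-3.11, 3.11]. Speed limits (rad/s): [2.57, 2.57, 3.14, 3.14, 3.14, 3.14].

### API

Orientations are given as [roll, pitch, yaw] about the fixed x, y, z axes, in that order (R = Rz(yaw) Ry(pitch) Rx(roll)).
In Python, from cell import observe, read_camera, calibration, hand_in, tcp_to_grasp gives the robot as it stands.
- The arm moves only by the tool send_rows, never from a script. Its argument "targets" is a list of rows, each a list of 5 numbers: the opening, from 0 (shut) to 1 (fully open), then the shift along the world's x, y, z in m, then the turn about the world's z in rad. A call has 1 to 5 rows; each row shifts and turns the commanded pose from where the row before left it; what a row does not reach is not made up. A row lasts 1/10 s, in which the tool goes at most 50 mm and 8.59 degrees, less where a joint would pass 70% of its speed; a pose out of reach is approached as far as the arm can. A call is refused whole if a number of a shift passes 0.05 or a number of a turn 0.15, either way. A call with a gripper value outside its range is refused whole. The fingers move at their own pace and stop on an object; "grip_force" is the grip in N (left out, the last holds). Time passes only in rows, so rows that do not move let the fingers close. It gives the time, the measured TCP pose, the force, the opening and the grip force at its end, in the units of the state.
- observe(): the state, without advancing time (a new reading comes with each control period).
- read_camera(name): name is "scene" or "top" or "wrist"; returns (picture, depth): 480x640x3 uint8, red, green, blue; 480x640 float32, m along the optical axis (not along the pixel's ray), 0 where there is no reading.
- calibration(name): a dict with "intrinsics" (3x3 intrinsics, pixels), "world_to_cam" (4x4, takes a point from world to camera coordinates); the wrist camera has in their place "hand_eye" (4x4, takes a point from camera to tool coordinates, whose origin is the TCP and whose axes are the flange's). Camera axes: x right, y up, looking along -z (the intrinsics and any distortion apply to the point x, -y, -z); pixel columns grow to the right and rows downward; lengths in m; the calibration is good to about 2 mm. A picture is of the moment at which its call begins: read the wrist's pose just before it. calibration takes no time and is no camera call.
- hand_in(): hands the job in; it is judged then, once.
The state is a dict: "time": time; "qpos": joint angles; "qvel": joint speeds; "joint_efforts": joint torques, N m; "tool_pos": TCP position; "tool_rot": TCP orientation; "contact_force": force on the tool from outside, world axes, zero at the start; "torque": the same for the moment, N m; "opening": finger opening in m; "grip_force": force on a finger pad.
Only numpy, scipy, OpenCV 4.12 (cv2) and the standard library are available. Lean on these libraries where they do the work, as an engineer would, in place of code of your own. Each camera call takes 0.05 s, during which the arm holds its last target. There are 200 camera calls.

### The job

Complete the layer of cartons on the plywood slab so that another layer can go on top: add the carton lying loose on the table and the one standing on end in the caddy, both lying on their broad side like the two already there. The four must form a pinwheel with a square opening in the middle, each carton's end close up to the side of the next, all in line with the slab's edges and none sticking out over them. Leave the cream jar in the caddy and the nasal bulb where they are.

Things in the scene. Friction and masses are not known exactly. Their poses are not given: they have to be found in the camera images.
- slab: fixed square plywood slab, 172 x 172 x 14 mm, flat on the table; origin at the centre of its underside, x and y along its edges, z up. Finished pinwheel: 4 mm gaps, 9 mm margin to the edges, 54 x 54 mm opening in the middle, where a finger has room; laid_1 at slab (52, -27) mm and laid_2 at (-52, 27) mm lie along slab y.
- place_1 (a point): first free place: centre of a carton's underside, on the slab's top at slab (-27, -52) mm, carton length along slab x. Its long side borders the middle opening from 0 to 50 mm from this point towards slab +x. Either carton may go here.
- place_2 (a point): second free place: centre of a carton's underside, on the slab's top at slab (27, 52) mm, carton length along slab x. Its long side borders the middle opening from 0 to 50 mm from this point towards slab -x. Either carton may go here.
- laid_1: plain brown cardboard carton, 100 x 50 x 38 mm, about 120 g, loose, already lying on the slab. Origin at the centre of its underside. Axes when lying: x along its 100 mm length, y along its 50 mm width, z up. 
- laid_1_mid (a point): centre of the carton laid_1 (19 mm above its underside)
- laid_2: plain brown cardboard carton, 100 x 50 x 38 mm, about 120 g, loose, already lying on the slab. Origin at the centre of its underside. Axes when lying: x along its 100 mm length, y along its 50 mm width, z up. 
- laid_2_mid (a point): centre of the carton laid_2 (19 mm above its underside)
- carton_flat: plain brown cardboard carton, 100 x 50 x 38 mm, about 120 g, lying loose on its broad side on the table, to be added. Origin at the centre of its underside. Axes when lying: x along its 100 mm length, y along its 50 mm width, z up. 
- carton_flat_mid (a point): centre of the carton carton_flat (19 mm above its underside)
- carton_up: plain brown cardboard carton, 100 x 50 x 38 mm, about 120 g, standing on end in one of the caddy's two compartments, to be added. Origin at the centre of the end face it stands on. Axes: z along its 100 mm length (up at the start), y along its 50 mm width, x along its 38 mm thickness: x must end up vertical, either way round. It sticks out about 60 mm above the caddy's walls.
- carton_up_mid (a point): centre of the carton carton_up (50 mm from either end)
- caddy: fixed open white plastic caddy, 150 (x) x 76 (y) x 45 mm high, walls and divider 4 mm, floor 4 mm; two compartments of 69 x 68 mm side by side along its x, centred 36.5 mm either side of the middle. Origin at the centre of its underside.
- jar: closed white cream jar, 48 mm in diameter, 50 mm high, standing in the caddy's other compartment; origin at the centre of its underside; leave it
- bulb: nasal bulb standing on the table, 50 mm in diameter, 80 mm high with a thin tip; origin at the centre of its underside; leave it
Things that resemble listed ones, but are neither listed nor needed, are in the scene too. What is shaped like the laid_1 but purple is not meant.

How it is judged:
At the end, for the whole second after the job is handed in: All four cartons at rest, broad side down on the slab, centres within 9 mm (slab x and y) of the four pinwheel places, height within 4 mm, in line with the slab edges within 0.12 rad; carton_flat and carton_up in the two free places, either way; laid_1, laid_2 still in theirs (x of laid_1_mid in the frame of slab between 0.043 and 0.061 m and y of laid_1_mid in the frame of slab between -0.036 and -0.018 m and z of laid_1_mid in the frame of slab between 0.029 and 0.037 m and angle between the x axis of each of laid_1, laid_2 and the y axis of slab, either way round below 0.12 rad and angle between the z axis of each of laid_1, laid_2 and the z axis of slab, either way round below 0.08 rad and x of laid_2_mid in the frame of slab between -0.061 and -0.043 m and y of laid_2_mid in the frame of slab between 0.018 and 0.036 m and z of laid_2_mid in the frame of slab between 0.029 and 0.037 m and ((x of carton_flat_mid in the frame of slab between -0.036 and -0.018 m and y of carton_flat_mid in the frame of slab between -0.061 and -0.043 m and z of carton_flat_mid in the frame of slab between 0.029 and 0.037 m and angle between the x axis of carton_flat and the x axis of slab, either way round below 0.12 rad and angle between the z axis of carton_flat and the z axis of slab, either way round below 0.08 rad and x of carton_up_mid in the frame of slab between 0.018 and 0.036 m and y of carton_up_mid in the frame of slab between 0.043 and 0.061 m and z of carton_up_mid in the frame of slab between 0.029 and 0.037 m and angle between the z axis of carton_up and the x axis of slab, either way round below 0.12 rad and angle between the x axis of carton_up and the z axis of slab, either way round below 0.08 rad) or (x of carton_flat_mid in the frame of slab between 0.018 and 0.036 m and y of carton_flat_mid in the frame of slab between 0.043 and 0.061 m and z of carton_flat_mid in the frame of slab between 0.029 and 0.037 m and angle between the x axis of carton_flat and the x axis of slab, either way round below 0.12 rad and angle between the z axis of carton_flat and the z axis of slab, either way round below 0.08 rad and x of carton_up_mid in the frame of slab between -0.036 and -0.018 m and y of carton_up_mid in the frame of slab between -0.061 and -0.043 m and z of carton_up_mid in the frame of slab between 0.029 and 0.037 m and angle between the z axis of carton_up and the x axis of slab, either way round below 0.12 rad and angle between the x axis of carton_up and the z axis of slab, either way round below 0.08 rad)) and linear speed of each of carton_flat, carton_up, laid_1, laid_2 below 0.02 m/s); the robot touches nothing.
It fails at once if a bystander (jar, bulb) is moved by more than 30 mm (distance of any of jar, bulb from where it was at the start of the episode above 0.03 m).
It also fails if it takes over 61 s, if anything falls off the work surface, if the arm or the gripper's body presses on something with over 40 N, if the wrist force passes 120 N, or if a joint passes its speed limit or range.

## Working session

There is one attempt and no reset: what is moved stays moved. The work goes in short steps, Python scripts to look and compute and a tool call to move; the robot and the scene stay as the last step left them, time stands still between calls to the robot, and variables do not carry over. Pictures are saved under pics/ and viewed, at most 10 in all, crops included, and the job is handed in when it is done.

Besides the shell and the picture viewer there is one more tool, called after "Call:" as name([rows], argument=value, ...), one row to a line, values as JSON. send_rows: Moves the arm, as the interface text tells. Its arguments: {"type":"object","properties":{"targets":{"type":"array","items":{"type":"array","items":{"type":"number"}}},"grip_force":{"type":"number"}},"required":["targets"]}

```bash
ls; mkdir -p pics; cat > h.py <<'E'
import numpy as np, cv2
from cell import *
def world(name,uv,depth):
    c=calibration(name);K=np.array(c["intrinsics"]);T=np.linalg.inv(np.array(c["world_to_cam"]))
    uv=np.atleast_2d(uv).astype(float);d=np.asarray(depth,float).reshape(-1)
    x=(uv[:,0]-K[0,2])/K[0,0]*d;y=(uv[:,1]-K[1,2])/K[1,1]*d
    return (T@np.c_[x,-y,-d,np.ones(len(d))].T).T[:,:3]
def cloud(name,dep):
    v,u=np.mgrid[:480,:640];return world(name,np.c_[u.ravel(),v.ravel()],dep.ravel()).reshape(480,640,3)
E
python3 - <<'E'
from h import *
for n in("scene","top"):
    p,d=read_camera(n);cv2.imwrite(f"pics/{n}0.png",p[:,:,::-1]);np.savez(f"{n}0.npz",p=p,d=d)
    c=calibration(n);print({k:np.round(v,3).tolist() for k,v in c.items()})
print({k:np.round(v,3).tolist() for k,v in observe().items()},tcp_to_grasp)
print({k:np.round(v,3).tolist() for k,v in calibration("wrist").items()})
E
```

```text
pics
{'intrinsics': [[614.339, 0.0, 323.625], [0.0, 614.339, 243.71], [0.0, 0.0, 1.0]], 'world_to_cam': [[-0.276, 0.961, -0.003, 0.188], [-0.678, -0.193, 0.709, 0.352], [0.681, 0.198, 0.705, -1.628], [0.0, 0.0, 0.0, 1.0]]}
{'intrinsics': [[495.156, 0.0, 322.194], [0.0, 495.156, 245.863], [0.0, 0.0, 1.0]], 'world_to_cam': [[-0.021, -1.0, -0.009, 0.018], [0.994, -0.022, 0.11, -0.635], [-0.11, -0.007, 0.994, -0.927], [0.0, 0.0, 0.0, 1.0]]}
{'time': 0.1, 'qpos': [1.104, 0.343, 1.525, -0.0, 1.275, -0.146], 'qvel': [0.0, -0.001, -0.003, 0.001, 0.0, -0.001], 'joint_efforts': [0.003, -43.2, -24.47, 0.072, 0.053, -0.0], 'tool_pos': [0.165, 0.498, 0.226], 'tool_rot': [-3.14, -0.0, 2.821], 'contact_force': [0.121, -0.153, -0.751], 'torque': [0.016, -0.025, -0.017], 'grip_force': 0.0, 'opening': 0.092} 0.0188
{'intrinsics': [[340.11, 0.0, 315.549], [0.0, 340.11, 235.944], [0.0, 0.0, 1.0]], 'hand_eye': [[-0.001, 0.963, 0.269, 0.072], [1.0, 0.001, -0.0, -0.001], [-0.0, 0.269, -0.963, -0.157], [0.0, 0.0, 0.0, 1.0]]}
```

View pics/top0.png

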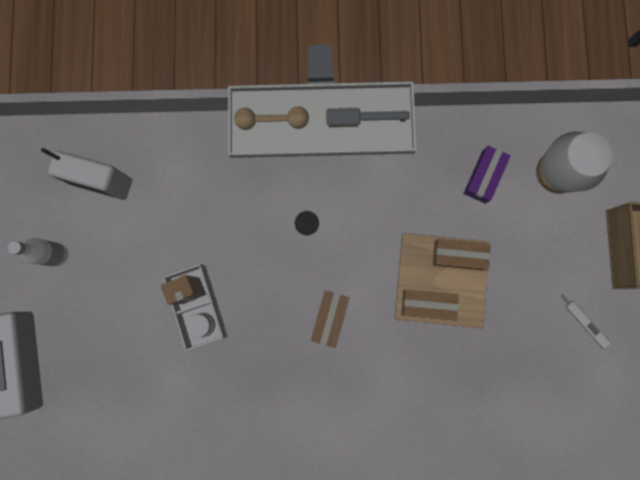

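View pics/scene0.png

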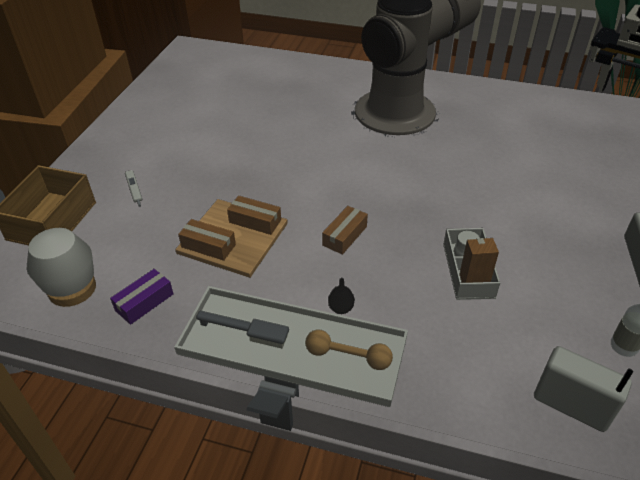

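The top view shows the slab at (442,281) with the laid cartons at (462,254) and (431,305). carton_flat is at (330,318), the caddy at (195,305) with carton_up's top at (178,290), and the bulb at (307,222). The scene view agrees, and the upright carton stands at (479,260).

```bash
cat >> h.py <<'E'
def rect(P):
    (c,s,a)=cv2.minAreaRect((P[:,:2]*1000).astype(np.float32))
    if s[0]<s[1]: s=s[::-1];a+=90
    return np.round(c,1),np.round(s,1),round(((a+90)%180)-90,1)   # mm, long side direction deg
def pieces(name,p,d,zlo,zhi,roi=None,amin=60):
    C=cloud(name,d);z=C[...,2];m=((z>zlo)&(z<zhi)&(d>0)).astype(np.uint8)
    n,l,st,ce=cv2.connectedComponentsWithStats(m)
    for i in range(1,n):
        if st[i,4]<amin: continue
        P=C[l==i];q=p[l==i].mean(0)
        if not(0.2<P[:,0].mean()<0.85 and -.45<P[:,1].mean()<.5):continue
        lo=np.percentile(P,1,0);hi=np.percentile(P,99,0);k=((P>=lo-.002)&(P<=hi+.002)).all(1)
        print(name,np.round(ce[i]),st[i,4],"rgb",q.astype(int),rect(P[k]),"z",np.round(np.percentile(P[:,2],[5,50,95])*1000,1))
E
python3 - <<'E'
from h import *
for n in("top","scene"):
    f=np.load(n+"0.npz");p,d=f["p"],f["d"]
    for lo,hi in((.008,.022),(.030,.060),(.088,.115)):
        print(lo,hi);pieces(n,p,d,lo,hi)
E
```

```text
0.008 0.022
top [545. 179.] 136 rgb [77 67 54] (array([ 766.3, -448.5]), array([79.2, 25.5]), 26.2) z [ 8.7 14.3 20.4]
top [127. 189.] 71 rgb [71 71 71] (array([762.4, 396.2]), array([47.5,  9. ]), -25.3) z [ 8.8 14.6 20.9]
top [475. 196.] 61 rgb [45 34 55] (array([ 730.7, -303.9]), array([50.8, 13. ]), 50.0) z [ 8.8 16.1 21.4]
top [440. 281.] 4669 rgb [123 105  85] (array([ 566.2, -231.1]), array([172.7, 172.1]), 83.1) z [10.1 13.  15.9]
top [213. 295.] 99 rgb [71 70 71] (array([543.5, 219.7]), array([127.7,   1.7]), 17.6) z [ 8.9 15.2 21.7]
top [185. 330.] 72 rgb [76 76 77] (array([479.1, 274.7]), array([67.6,  2.3]), 16.8) z [ 8.7 14.6 21.6]
0.03 0.06
top [489. 172.] 1307 rgb [83 62 99] (array([ 774.3, -327.4]), array([102.2,  50.6]), -26.1) z [33.5 36.8 39.7]
top [549. 176.] 184 rgb [77 77 76] (array([ 761.2, -443.3]), array([88.6, 26.6]), 27.5) z [34.8 47.3 58.6]
top [113. 186.] 245 rgb [60 60 60] (array([757.5, 441.5]), array([114.1,  42.2]), -81.3) z [32.3 45.9 58.1]
top [306. 222.] 364 rgb [42 42 43] (array([683.4,  34.1]), array([43.4, 43. ]), 43.8) z [31.5 43.  54.4]
top [4
[... 2106 characters left out ...]
6) z [31.4 42.7 55.7]
scene [ 70. 286.] 445 rgb [70 71 67] (array([ 805.9, -451.1]), array([98.3, 38.8]), -41.0) z [35.  47.5 58.9]
scene [140. 291.] 1240 rgb [75 53 89] (array([ 775. , -326.7]), array([101.8,  55.3]), -23.7) z [32.9 37.  39.9]
scene [341. 296.] 373 rgb [28 28 27] (array([689.3,  35. ]), array([42.8, 36.3]), -77.4) z [31.4 42.7 56.9]
scene [575. 402.] 966 rgb [49 50 47] (array([803. , 443.9]), array([119.2,  10.2]), 72.9) z [31.5 45.4 58.4]
0.088 0.115
scene [482. 248.] 602 rgb [85 65 43] (array([556.7, 266.8]), array([52.4, 42.3]), -68.4) z [ 90.2 102.7 105.7]
scene [588. 374.] 2334 rgb [107 110 102] (array([782.3, 450.6]), array([120.1,  51.9]), 72.7) z [ 91.3  99.3 102.2]
```

Call:
send_rows([
  [1, 0.027, -0.0394, -0.005, 0],
  [1, 0.027, -0.0394, -0.005, 0],
  [1, 0.027, -0.0394, -0.005, 0],
  [1, 0.027, -0.0394, -0.005, 0],
  [1, 0.027, -0.0394, -0.005, 0],
], grip_force=20)

```text
time: 0.6
tool_pos: [0.301, 0.2996, 0.2014]
tool_rot: [-3.141, -0.0, 2.821]
contact_force: [1.1, 0.2, -0.3]
opening: 0.0919
grip_force: 0.0
```

Call:
send_rows([
  [1, 0.027, -0.0394, -0.005, 0],
  [1, 0.027, -0.0394, -0.005, 0],
  [1, 0.027, -0.0394, -0.005, 0],
  [1, 0.027, -0.0394, -0.005, 0],
  [1, 0.027, -0.0394, -0.005, 0.026],
])

```text
time: 1.1
tool_pos: [0.4361, 0.1024, 0.1764]
tool_rot: [3.141, -0.0, 2.847]
contact_force: [1.2, 1.0, -0.1]
opening: 0.0918
grip_force: 0.0
```

Call:
send_rows([
  [1, 0.027, -0.0394, -0.01, 0],
  [1, 0.027, -0.0394, -0.01, 0],
  [1, 0.027, -0.0394, -0.01, 0],
  [1, 0, 0, 0, 0],
  [1, 0, 0, 0, 0],
])

```text
time: 1.6
tool_pos: [0.5161, -0.0147, 0.1458]
tool_rot: [3.142, -0.002, 2.844]
contact_force: [0.2, -0.2, 0.4]
opening: 0.0916
grip_force: 0.0
```

Call:
send_rows([
  [1, 0.001, 0.001, -0.045, 0],
  [1, 0, 0, -0.045, 0],
  [1, 0, 0, -0.035, 0],
  [1, 0, 0, -0.014, 0],
  [1, 0, 0, 0, 0],
])

```text
time: 2.1
tool_pos: [0.5153, -0.0113, 0.0061]
tool_rot: [-3.141, -0.005, 2.849]
contact_force: [0.4, 0.9, 1.1]
opening: 0.0919
grip_force: 0.0
```

Call:
send_rows([
  [0.4, 0, 0, 0, 0],
  [0.4, 0, 0, 0, 0],
  [0.4, 0, 0, 0, 0],
  [0.4, 0, 0, 0, 0],
  [0.4, 0, 0, 0, 0],
])

```text
time: 2.6
tool_pos: [0.5178, -0.013, 0.0083]
tool_rot: [3.141, 0.001, 2.847]
contact_force: [0.1, 0.1, 0.5]
opening: 0.0564
grip_force: 0.0
```

Call:
send_rows([
  [0.4, 0, 0, 0, 0],
  [0.4, 0, 0, 0.02, 0],
  [0.4, 0, 0, 0.04, 0],
  [0.4, 0, 0, 0.04, 0],
  [0.4, 0, 0, 0, 0],
])

```text
time: 3.1
tool_pos: [0.5206, -0.0135, 0.1126]
tool_rot: [3.14, 0.01, 2.847]
contact_force: [-0.8, -0.5, 0.0]
opening: 0.05
grip_force: 19.9
```

Call:
send_rows([
  [0.4, 0.006, -0.045, 0, 0.03],
  [0.4, 0.006, -0.045, 0, 0.03],
  [0.4, 0.006, -0.045, 0, 0.03],
  [0.4, 0.006, -0.045, 0, 0.03],
  [0.4, 0.006, -0.045, 0, 0.03],
])

```text
time: 3.6
tool_pos: [0.5471, -0.2396, 0.1068]
tool_rot: [3.141, -0.001, 2.998]
contact_force: [1.1, 0.2, -1.2]
opening: 0.0502
grip_force: 19.9
```

Call:
send_rows([
  [0.4, 0.0055, -0.045, 0, 0.03],
  [0.4, 0, 0, 0, 0],
  [0.4, 0, 0, 0, 0],
  [0.4, 0, 0, 0, 0],
])

```text
time: 4.0
tool_pos: [0.5525, -0.2817, 0.1069]
tool_rot: [3.14, -0.002, 3.027]
contact_force: [-0.7, -0.7, -0.3]
opening: 0.0501
grip_force: 19.9
```

```bash
python3 - <<'E'
from h import *
o=observe();print(np.round(o["tool_pos"],4),np.round(o["tool_rot"],3))
for n in("top","scene"):
    p,d=read_camera(n);pieces(n,p,d,.125,.155)
    pieces(n,p,d,.04,.06,amin=500)
cv2.imwrite("pics/s1.png",p[120:360,100:420,::-1].repeat(2,0).repeat(2,1))
E
```

```text
[ 0.5525 -0.2817  0.1069] [ 3.140e+00 -2.000e-03  3.027e+00]
top [486. 279.] 92 rgb [108 103  95] (array([ 561.5, -277.4]), array([36.3,  7.9]), -5.3) z [133.4 135.4 138. ]
top [483. 312.] 591 rgb [104  92  77] (array([ 502.8, -273.4]), array([47. , 44.6]), 84.6) z [131.5 135.8 138.2]
top [462. 249.] 913 rgb [108  94  79] (array([ 616.9, -264.1]), array([102.4,  48.2]), 88.6) z [48.1 51.  53.6]
top [429. 305.] 1315 rgb [108  94  79] (array([ 518.4, -198.1]), array([100.6,  49.8]), 83.5) z [48.3 51.1 53.9]
scene [202. 182.] 661 rgb [77 66 52] (array([ 562.4, -280.7]), array([88.3, 46.7]), 77.3) z [127.3 136.1 151.6]
scene [627. 375.] 93 rgb [16 16 16] (array([804.6, 490.5]), array([10.6,  7.9]), -28.7) z [126.5 141.9 150.7]
scene [254. 210.] 957 rgb [98 79 57] (array([ 518.8, -197.7]), array([102.1,  56.8]), 85.0) z [42.1 50.7 53.7]
scene [206. 234.] 1063 rgb [99 80 57] (array([ 615.4, -263.4]), array([103.1,  53.9]), 82.5) z [43.3 50.7 53.7]
scene [470. 257.] 870 rgb [95 93 84] (array([524.1, 253.2]), array([155.9,  77. ]), 17.9) z [41.  45.7 56.9]
scene [576. 400.] 657 rgb [52 54 50] (array([803.1, 443.9]), array([118.7,  10.4]), 73.2) z [41.1 50.1 59. ]
```

View pics/s1.png

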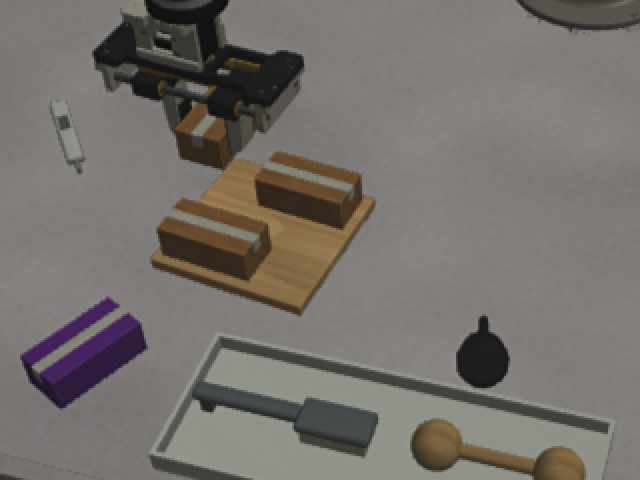

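The crop shows the carton held level, in line with the slab, above place_1 at about (205,130). The wooden slab and both laid cartons are undisturbed.

Call:
send_rows([
  [0.4, 0, -0.002, -0.025, 0],
  [0.4, 0, 0, -0.025, 0],
  [0.4, 0, 0, -0.015, 0],
  [0.4, 0, 0, -0.012, 0],
  [0.4, 0, 0, 0, 0],
])

```text
time: 4.6
tool_pos: [0.5524, -0.2835, 0.0293]
tool_rot: [3.14, -0.003, 3.028]
contact_force: [0.1, 0.5, -1.3]
opening: 0.0499
grip_force: 19.9
```

Call:
send_rows([
  [0.4, 0, 0, -0.004, 0],
  [0.4, 0, 0, -0.002, 0],
  [0.4, 0, 0, 0, 0],
  [0.4, 0, 0, 0, 0],
])

```text
time: 5.0
tool_pos: [0.5533, -0.2851, 0.0253]
tool_rot: [-3.141, 0.001, 3.027]
contact_force: [-0.2, 1.4, -0.7]
opening: 0.0502
grip_force: 19.9
```

Call:
send_rows([
  [0.4, 0, 0, -0.002, 0],
  [0.4, 0, 0, 0, 0],
  [0.4, 0, 0, 0, 0],
])

```text
time: 5.3
tool_pos: [0.553, -0.285, 0.0228]
tool_rot: [3.141, 0.0, 3.027]
contact_force: [0.2, 0.1, -1.3]
opening: 0.0501
grip_force: 19.9
```

Call:
send_rows([
  [0.4, 0, 0, -0.0015, 0],
  [0.4, 0, 0, 0, 0],
  [0.4, 0, 0, 0, 0],
])

```text
time: 5.6
tool_pos: [0.5532, -0.2851, 0.0221]
tool_rot: [-3.141, 0.001, 3.027]
contact_force: [-2.2, 1.1, 3.9]
opening: 0.0501
grip_force: 19.9
```

Call:
send_rows([
  [0.78, 0, 0, 0, 0],
  [0.78, 0, 0, 0, 0],
  [0.78, 0, 0, 0, 0],
  [0.78, 0, 0, 0.02, 0],
  [0.78, 0, 0, 0.045, 0],
])

```text
time: 6.1
tool_pos: [0.5508, -0.2835, 0.0829]
tool_rot: [3.137, -0.008, 3.027]
contact_force: [0.4, -0.3, -0.6]
opening: 0.0713
grip_force: 0.0
```

Call:
send_rows([
  [1, 0, 0.02, 0.045, 0],
  [1, 0, 0.045, 0.02, 0],
  [1, 0, 0.048, 0, 0],
  [1, 0, 0.048, 0, 0.05],
  [1, 0, 0.048, 0, 0.05],
])

```text
time: 6.6
tool_pos: [0.5528, -0.0743, 0.1515]
tool_rot: [3.142, 0.001, 3.128]
contact_force: [0.5, 0.0, 0.4]
opening: 0.0917
grip_force: 0.0
```

Call:
send_rows([
  [1, 0, 0.048, 0, 0.05],
  [1, 0, 0.048, 0, 0.05],
  [1, 0, 0.048, 0, 0.05],
  [1, 0, 0.048, 0, 0.05],
  [1, 0, 0.048, 0, 0.05],
])

```text
time: 7.1
tool_pos: [0.5528, 0.166, 0.1513]
tool_rot: [3.142, 0.0, -2.904]
contact_force: [-0.2, 0.0, -0.5]
opening: 0.0915
grip_force: 0.0
```

Call:
send_rows([
  [1, 0, 0.048, 0, 0.05],
  [1, 0.003, 0.048, 0, 0.05],
  [1, 0, 0.054, 0, 0.028],
  [1, 0, 0, 0, 0],
])

```text
out of range: row 3 has 0.054, outside -0.05 to 0.05
```

```bash
python3 - <<'E'
from h import *
o=observe();print(o["time"],np.round(o["tool_pos"],4),np.round(o["tool_rot"],3))
for n in("top","scene"):
    p,d=read_camera(n);pieces(n,p,d,.042,.06,amin=400);pieces(n,p,d,.088,.115)
E
```

```text
7.1 [0.5528 0.166  0.1513] [ 3.142  0.    -2.904]
top [463. 253.] 1419 rgb [109  94  78] (array([ 613.6, -264.4]), array([102.2,  50.5]), 83.1) z [47.9 50.9 53.6]
top [474. 297.] 1472 rgb [109  94  78] (array([ 530.7, -282.4]), array([100.2,  52.7]), -6.6) z [47.6 51.  53.7]
top [431. 304.] 1435 rgb [110  95  79] (array([ 518.4, -198.7]), array([101.5,  49.9]), 83.5) z [48.3 51.  53.8]
top [ 82. 170.] 1711 rgb [134 135 136] (array([780.3, 449.1]), array([119.2,  51.4]), 72.7) z [ 91.9  98.7 101.8]
top [322. 154.] 416 rgb [85 85 84] (array([796.7,   1.2]), array([338.3,   2.9]), -90.0) z [101.2 108.1 114.4]
scene [224. 217.] 2815 rgb [102  83  60] (array([ 566.1, -231.5]), array([158.8, 157.9]), 83.8) z [44.9 50.8 53.8]
scene [470. 256.] 751 rgb [100  98  88] (array([524.6, 253. ]), array([155.3,  77.2]), 18.0) z [42.5 46.9 57.2]
scene [576. 400.] 589 rgb [53 55 51] (array([804. , 443.3]), array([118.1,  10.1]), 71.2) z [42.8 51.1 59.1]
scene [482. 248.] 601 rgb [91 70 46] (array([557.2, 267. ]), array([51.9, 44. ]), -68.9) z [ 90.1 102.8 105.8]
scene [588. 374.] 2329 rgb [115 119 111] (array([782.9, 450.4]), array([119.9,  52.9]), 71.7) z [ 91.3  99.2 102.2]
```

Call:
send_rows([
  [1, 0.0015, 0.048, 0, 0.064],
  [1, 0.0015, 0.048, 0, 0.064],
  [1, 0, 0.005, 0, 0],
  [1, 0, 0, -0.02, 0],
  [1, 0, 0, 0, 0],
])

```text
time: 7.7
tool_pos: [0.5546, 0.2639, 0.1287]
tool_rot: [-3.141, -0.005, -2.779]
contact_force: [-1.5, 0.2, -0.4]
opening: 0.0916
grip_force: 0.0
```

Call:
send_rows([
  [1, 0, 0, 0, 0],
  [1, 0, 0, 0, 0],
])

```text
time: 7.9
tool_pos: [0.5566, 0.2642, 0.132]
tool_rot: [-3.141, 0.001, -2.78]
contact_force: [0.1, -0.3, 1.1]
opening: 0.0921
grip_force: 0.0
```

Call:
send_rows([
  [1, 0, 0.002, -0.025, 0],
  [1, 0, 0, -0.03, 0],
  [1, 0, 0, -0.014, 0],
  [1, 0, 0, 0, 0],
  [0.4, 0, 0, 0, 0],
])

```text
time: 8.4
tool_pos: [0.5568, 0.267, 0.0633]
tool_rot: [-3.142, 0.001, -2.779]
contact_force: [-0.7, -1.3, 0.4]
opening: 0.0874
grip_force: 0.0
```

Call:
send_rows([
  [0.4, 0, 0, 0, 0],
  [0.4, 0, 0, 0, 0],
  [0.4, 0, 0, 0, 0],
  [0.4, 0, 0, 0, 0],
  [0.4, 0, 0, 0, 0],
])

```text
time: 8.9
tool_pos: [0.5561, 0.267, 0.0625]
tool_rot: [3.142, 0.0, -2.778]
contact_force: [0.6, -0.5, 1.8]
opening: 0.0499
grip_force: 19.9
```

Call:
send_rows([
  [0.4, 0, 0, 0.01, 0],
  [0.4, 0, 0, 0.03, 0],
  [0.4, 0, 0, 0.04, 0],
  [0.4, 0, 0, 0.02, 0],
  [0.4, 0, 0, 0, 0],
])

```text
time: 9.4
tool_pos: [0.5578, 0.2677, 0.1665]
tool_rot: [-3.141, 0.007, -2.778]
contact_force: [-0.0, -1.0, -1.0]
opening: 0.05
grip_force: 19.9
```

Call:
send_rows([
  [0.4, -0.0175, -0.0434, 0, -0.0956],
  [0.4, -0.0175, -0.0434, 0, -0.0956],
  [0.4, -0.0175, -0.0434, 0, -0.0956],
  [0.4, -0.0175, -0.0434, 0, -0.0956],
  [0.4, -0.0175, -0.0434, 0, -0.0956],
])

```text
time: 9.9
tool_pos: [0.4667, 0.0487, 0.1612]
tool_rot: [-3.141, -0.002, 3.023]
contact_force: [0.9, -0.5, -0.4]
opening: 0.0501
grip_force: 19.9
```

Call:
send_rows([
  [0.4, 0, 0, -0.03, 0],
  [0.4, 0, 0, -0.04, 0],
  [0.4, 0, 0, -0.02, 0],
  [0.4, 0, 0, -0.008, 0],
  [0.4, 0, 0, 0, 0],
])

```text
time: 10.4
tool_pos: [0.4675, 0.0501, 0.0631]
tool_rot: [-3.141, -0.003, 3.027]
contact_force: [-0.3, 0.8, -1.1]
opening: 0.0501
grip_force: 19.9
```

Call:
send_rows([
  [0.4, 0, 0, -0.002, 0],
  [0.4, 0, 0, 0, 0],
  [0.4, 0, 0, 0, 0],
])

```text
time: 10.7
tool_pos: [0.4691, 0.0501, 0.0631]
tool_rot: [3.141, 0.002, 3.027]
contact_force: [0.6, -0.2, -1.5]
opening: 0.05
grip_force: 19.9
```

Still clear of the table; I'll lower gently until contact.

Call:
send_rows([
  [0.4, 0, 0, -0.002, 0],
  [0.4, 0, 0, 0, 0],
  [0.4, 0, 0, 0, 0],
])

```text
time: 11.0
tool_pos: [0.4686, 0.05, 0.0604]
tool_rot: [3.141, 0.0, 3.027]
contact_force: [0.1, -0.4, -1.7]
opening: 0.0496
grip_force: 19.9
```

Call:
send_rows([
  [0.4, 0, 0, -0.0015, 0],
  [0.4, 0, 0, 0, 0],
  [0.4, 0, 0, 0, 0],
])

```text
time: 11.3
tool_pos: [0.4685, 0.05, 0.0587]
tool_rot: [3.142, -0.0, 3.027]
contact_force: [1.4, -1.2, -1.5]
opening: 0.0498
grip_force: 19.9
```

Call:
send_rows([
  [0.4, 0, 0, -0.0015, 0],
  [0.4, 0, 0, 0, 0],
  [0.4, 0, 0, 0, 0],
])

```text
time: 11.6
tool_pos: [0.4688, 0.0498, 0.0582]
tool_rot: [-3.141, 0.001, 3.027]
contact_force: [-1.7, -2.0, 9.7]
opening: 0.0501
grip_force: 20.0
```

Call:
send_rows([
  [1, 0, 0, 0, 0],
  [1, 0, 0, 0, 0],
  [1, 0, 0, 0, 0],
  [1, 0, 0, 0, 0],
  [1, 0, 0, 0.02, 0],
])

```text
time: 12.1
tool_pos: [0.4669, 0.0501, 0.0756]
tool_rot: [-3.141, -0.005, 3.027]
contact_force: [0.7, 0.2, 0.0]
opening: 0.085
grip_force: 0.0
```

Call:
send_rows([
  [1, 0, 0, 0.04, 0],
  [1, 0, 0, 0.015, 0],
  [0, -0.03, 0.0035, 0, 0],
  [0, -0.022, 0.0025, 0, 0],
  [0, 0, 0, 0, 0],
])

```text
time: 12.6
tool_pos: [0.4138, 0.0565, 0.1321]
tool_rot: [3.142, -0.002, 3.027]
contact_force: [0.1, -0.5, 0.3]
opening: 0.0726
grip_force: 0.0
```

Call:
send_rows([
  [0, 0, 0, 0, 0],
  [0, 0, 0, 0, 0],
  [0, 0, 0, -0.03, 0],
  [0, 0, 0, -0.025, 0],
  [0, 0, 0, 0, 0],
])

```text
time: 13.1
tool_pos: [0.4153, 0.056, 0.0749]
tool_rot: [-3.141, -0.006, 3.027]
contact_force: [-0.1, 0.2, 0.2]
opening: 0.0326
grip_force: 0.0
```

```bash
python3 - <<'E'
from h import *
o=observe();print(o["time"],np.round(o["tool_pos"],4),o["opening"])
p,d=read_camera("scene");cv2.imwrite("pics/s2.png",p[100:340,200:520,::-1].repeat(2,0).repeat(2,1));pieces("scene",p,d,.09,.11)
E
```

```text
13.1 [0.4153 0.056  0.0749] 0.032552752709352636
scene [374. 180.] 76 rgb [47 46 43] (array([420. ,  36.3]), array([25.2, 16. ]), -52.1) z [ 91.6 100.1 108.5]
scene [396. 186.] 78 rgb [58 57 52] (array([427.2,  85.5]), array([23.9, 15.2]), -55.0) z [ 90.8 100.1 109.1]
scene [377. 198.] 398 rgb [94 72 48] (array([469.2,  50.8]), array([50.9, 44.7]), 87.3) z [ 91.9  98.8 101.7]
scene [588. 374.] 2244 rgb [114 117 109] (array([782.5, 450.4]), array([119.9,  51.9]), 73.7) z [ 92.6  99.3 102.2]
```

View pics/s2.png

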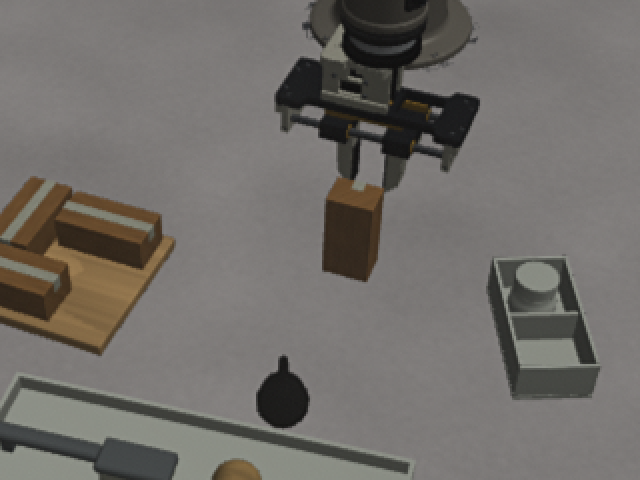

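The carton stands upright on the table at about (352,230), with the fingers behind it. The caddy and jar (537,285) and the bulb (282,395) are untouched. I'll push it over towards +x.

Call:
send_rows([
  [0.3, 0.01, -0.0011, 0, 0],
  [0.3, 0.01, -0.0011, 0, 0],
  [0.3, 0.008, -0.0009, 0, 0],
  [0.3, 0.008, -0.0009, 0, 0],
  [0.3, 0.008, -0.0009, 0, 0],
])

```text
time: 13.65
tool_pos: [0.4616, 0.051, 0.0776]
tool_rot: [3.141, 0.001, 3.027]
contact_force: [0.2, 0.0, -0.7]
opening: 0.0277
grip_force: 0.0
```

Call:
send_rows([
  [0.3, 0.008, -0.0009, 0, 0],
  [0.3, 0.008, -0.0009, 0, 0],
  [0.3, 0.005, -0.0006, 0, 0],
  [0.3, 0.003, 0, 0, 0],
  [0.3, 0, 0, 0, 0],
])

```text
time: 14.15
tool_pos: [0.4848, 0.0487, 0.0771]
tool_rot: [3.142, -0.0, 3.027]
contact_force: [-0.6, -0.6, -0.4]
opening: 0.0274
grip_force: 0.0
```

```bash
python3 - <<'E'
from h import *
o=observe();print(o["time"],np.round(o["tool_pos"],4),o["opening"])
p,d=read_camera("scene");cv2.imwrite("pics/s3.png",p[100:340,200:520,::-1].repeat(2,0).repeat(2,1));pieces("scene",p,d,.03,.045)
E
```

```text
14.15 [0.4848 0.0487 0.0771] 0.02738477687038429
scene [247. 218.] 370 rgb [59 45 31] (array([ 537.4, -204.5]), array([115.6,  80. ]), 88.5) z [30.7 37.9 44.4]
scene [364. 243.] 967 rgb [106  86  63] (array([539.9,  43. ]), array([103.6,  50.4]), -6.1) z [33.3 37.4 40.3]
scene [472. 261.] 910 rgb [82 83 78] (array([524.3, 253.6]), array([156.2,  77.9]), 17.3) z [31.  38.9 44.5]
scene [208. 245.] 291 rgb [56 44 31] (array([ 635. , -256.6]), array([109.5,  45. ]), -72.7) z [30.8 37.5 44.2]
scene [466. 249.] 107 rgb [73 75 70] (array([501.6, 242.3]), array([41.3, 18. ]), -89.9) z [30.3 37.8 44.6]
scene [ 72. 288.] 180 rgb [72 73 68] (array([ 806.3, -452.7]), array([96.4, 35.4]), -43.8) z [34.2 39.9 44.6]
scene [140. 291.] 1234 rgb [79 56 94] (array([ 774.8, -326.7]), array([101. ,  55.2]), -26.3) z [32.5 37.  40. ]
scene [341. 298.] 226 rgb [30 29 28] (array([691.9,  37.4]), array([44.2, 34.2]), -68.3) z [30.9 37.8 44.5]
scene [574. 405.] 474 rgb [51 53 49] (array([803.3, 444.4]), array([118.7,   9.5]), 73.7) z [30.9 37.6 44.2]
```

View pics/s3.png

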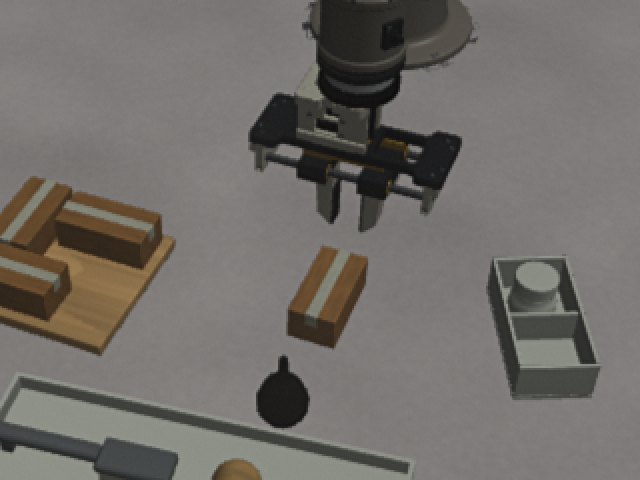

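The carton now lies on its broad side at about (327,297), in line with the gripper. The bulb and caddy are untouched.

Call:
send_rows([
  [1, -0.02, 0, 0.045, 0],
  [1, -0.03, 0, 0.03, 0],
  [1, 0, 0, 0, 0],
  [1, 0, 0, 0, 0],
])

```text
time: 14.6
tool_pos: [0.4346, 0.0488, 0.1527]
tool_rot: [3.141, 0.002, 3.027]
contact_force: [-0.2, -0.1, -0.2]
opening: 0.0551
grip_force: 0.0
```

```bash
python3 - <<'E'
from h import *
o=observe();print(o["time"],np.round(o["tool_pos"],4),o["opening"])
for n in("top","scene"):
  p,d=read_camera(n);pieces(n,p,d,.03,.058,amin=600)
E
```

```text
14.6 [0.4346 0.0488 0.1527] 0.05512456367510118
top [489. 172.] 1306 rgb [ 86  65 103] (array([ 773.8, -327. ]), array([101.8,  50.8]), -26.1) z [33.6 36.9 39.8]
top [462. 254.] 1478 rgb [104  90  75] (array([ 613.5, -264.3]), array([101.7,  50.1]), 83.2) z [43.8 50.9 53.8]
top [192. 306.] 855 rgb [104 104 105] (array([523.8, 253.1]), array([149.8,  77.6]), 17.5) z [32.2 42.6 46.4]
top [303. 297.] 1364 rgb [109  95  81] (array([537.8,  42.5]), array([100.3,  50. ]), -6.6) z [34.5 37.3 40.1]
top [453. 300.] 3016 rgb [104  90  75] (array([ 536.2, -228.5]), array([157.1, 100.1]), 84.3) z [45.9 50.9 53.8]
scene [225. 220.] 3356 rgb [91 73 53] (array([ 566.9, -231.3]), array([160. , 158.2]), 84.3) z [34.1 50.3 53.5]
scene [363. 243.] 958 rgb [104  85  62] (array([539.4,  43.1]), array([102.4,  50.9]), -6.6) z [33.2 37.3 40.4]
scene [471. 254.] 1454 rgb [92 94 88] (array([524.4, 253.3]), array([155.9,  77.4]), 17.8) z [31.2 42.3 54.5]
scene [140. 291.] 1235 rgb [77 54 92] (array([ 775.8, -326.5]), array([100.7,  55.3]), -25.3) z [32.9 37.  39.8]
scene [575. 403.] 898 rgb [50 52 48] (array([803.8, 443.4]), array([118.8,   9.7]), 72.3) z [31.5 44.2 56.5]
```

Call:
send_rows([
  [1, 0.041, -0.002, 0, 0],
  [1, 0.0405, -0.0017, 0, 0],
  [1, 0, 0, -0.045, 0],
  [1, 0, 0, -0.045, 0],
  [1, 0, 0, -0.035, 0],
])

```text
time: 15.2
tool_pos: [0.515, 0.0451, 0.0233]
tool_rot: [-3.141, -0.004, 3.027]
contact_force: [0.1, 0.1, 0.6]
opening: 0.0918
grip_force: 0.0
```

Call:
send_rows([
  [1, 0, 0, -0.0195, 0],
  [1, 0, 0, 0, 0],
  [0.4, 0, 0, 0, 0],
  [0.4, 0, 0, 0, 0],
  [0.4, 0, 0, 0, 0],
])

```text
time: 15.7
tool_pos: [0.517, 0.045, 0.0089]
tool_rot: [3.141, 0.002, 3.027]
contact_force: [0.2, -0.5, -0.4]
opening: 0.0723
grip_force: 0.0
```

Call:
send_rows([
  [0.4, 0, 0, 0, 0],
  [0.4, 0, 0, 0, 0],
  [0.4, 0, 0, 0, 0],
  [0.4, 0, 0, 0, 0],
])

```text
time: 16.1
tool_pos: [0.5162, 0.045, 0.0082]
tool_rot: [3.142, 0.001, 3.027]
contact_force: [-1.1, -0.4, 4.0]
opening: 0.0499
grip_force: 20.0
```

Call:
send_rows([
  [0.4, 0, 0, 0.02, 0],
  [0.4, 0, 0, 0.04, 0],
  [0.4, 0, 0, 0.04, 0],
  [0.4, 0, 0, 0, 0],
  [0.4, 0, 0, 0, 0],
])

```text
time: 16.6
tool_pos: [0.5162, 0.0451, 0.1082]
tool_rot: [3.141, 0.002, 3.027]
contact_force: [-0.3, 0.2, -1.1]
opening: 0.0497
grip_force: 20.0
```

Call:
send_rows([
  [0.4, 0.0126, -0.0447, 0, 0],
  [0.4, 0.0126, -0.0447, 0, 0],
  [0.4, 0.0126, -0.0447, 0, 0],
  [0.4, 0.0126, -0.0447, 0, 0],
  [0.4, 0.0126, -0.0447, 0, 0],
])

```text
time: 17.1
tool_pos: [0.5782, -0.1798, 0.1054]
tool_rot: [3.14, -0.004, 3.027]
contact_force: [1.0, 0.4, -1.6]
opening: 0.0502
grip_force: 20.0
```

Call:
send_rows([
  [0.4, 0, 0, 0, 0],
  [0.4, 0, 0, 0, 0],
  [0.4, 0, 0, 0, 0],
])

```text
time: 17.4
tool_pos: [0.5779, -0.1772, 0.1062]
tool_rot: [3.14, -0.003, 3.027]
contact_force: [0.5, 0.2, -1.0]
opening: 0.05
grip_force: 20.0
```

```bash
python3 - <<'E'
from h import *
o=observe();print(o["time"],np.round(o["tool_pos"],4),np.round(o["tool_rot"],3))
p,d=read_camera("top");pieces("top",p,d,.125,.145)
E
```

```text
17.4 [ 0.5779 -0.1772  0.1062] [ 3.140e+00 -3.000e-03  3.027e+00]
```

Call:
send_rows([
  [0.4, 0, 0, -0.025, 0],
  [0.4, 0, 0, -0.025, 0],
  [0.4, 0, 0, -0.017, 0],
  [0.4, 0, 0, 0, 0],
  [0.4, 0, 0, 0, 0],
])

```text
time: 17.95
tool_pos: [0.5791, -0.1774, 0.041]
tool_rot: [3.141, -0.0, 3.028]
contact_force: [0.7, -0.0, -1.4]
opening: 0.0496
grip_force: 20.0
```

Call:
send_rows([
  [0.4, 0, -0.001, -0.008, 0],
  [0.4, 0, 0, -0.008, 0],
  [0.4, 0, 0, -0.001, 0],
  [0.4, 0, 0, 0, 0],
  [0.4, 0, 0, 0, 0],
])

```text
time: 18.45
tool_pos: [0.5791, -0.1796, 0.0239]
tool_rot: [-3.142, 0.0, 3.027]
contact_force: [-0.1, 0.0, -1.4]
opening: 0.0497
grip_force: 20.0
```

Call:
send_rows([
  [0.4, 0, 0, -0.0015, 0],
  [0.4, 0, 0, 0, 0],
  [0.4, 0, 0, 0, 0],
])

```text
time: 18.75
tool_pos: [0.5791, -0.1795, 0.0223]
tool_rot: [3.142, 0.0, 3.027]
contact_force: [-0.3, 0.3, -2.0]
opening: 0.0499
grip_force: 20.0
```

Call:
send_rows([
  [0.4, 0, 0, -0.001, 0],
  [0.4, 0, 0, 0, 0],
  [0.4, 0, 0, 0, 0],
])

```text
time: 19.05
tool_pos: [0.5791, -0.1795, 0.0222]
tool_rot: [-3.141, 0.001, 3.027]
contact_force: [-2.4, 1.3, 5.4]
opening: 0.0498
grip_force: 20.0
```

Call:
send_rows([
  [0.75, 0, 0, 0, 0],
  [0.75, 0, 0, 0, 0],
  [0.75, 0, 0, 0, 0],
  [0.75, 0, 0, 0.02, 0],
  [0.75, 0, 0, 0.045, 0],
])

```text
time: 19.55
tool_pos: [0.5766, -0.1784, 0.0831]
tool_rot: [3.139, -0.008, 3.027]
contact_force: [1.8, -1.3, 0.1]
opening: 0.0684
grip_force: 0.0
```

Call:
send_rows([
  [0.75, 0, 0, 0.045, 0],
  [0.75, 0, 0.045, 0.02, 0],
  [0.75, -0.01, 0.045, 0, 0],
  [0.75, -0.01, 0.045, 0, 0],
  [0.75, -0.01, 0.045, 0, 0],
])

```text
time: 20.05
tool_pos: [0.5485, 0.0021, 0.1514]
tool_rot: [3.141, 0.001, 3.026]
contact_force: [0.6, 1.2, 0.3]
opening: 0.069
grip_force: 0.0
```

Call:
send_rows([
  [0.75, -0.01, 0.045, 0, 0],
  [0.75, -0.01, 0.045, 0, 0],
  [0.75, 0, 0, 0, 0],
  [0.75, 0, 0, 0, 0],
])

```text
time: 20.45
tool_pos: [0.5289, 0.0914, 0.1513]
tool_rot: [-3.141, 0.0, 3.03]
contact_force: [0.4, -0.5, -0.5]
opening: 0.0689
grip_force: 0.0
```

```bash
python3 - <<'E'
from h import *
o=observe();print(o["time"],np.round(o["tool_pos"],4))
f=np.radians(-6.6);R=np.array([[np.cos(f),np.sin(f)],[-np.sin(f),np.cos(f)]])
p,d=read_camera("top");pieces("top",p,d,.03,.06,amin=300)
C=cloud("top",d);m=((C[...,2]>.046)&(C[...,2]<.058)).astype(np.uint8);n,l,st,ce=cv2.connectedComponentsWithStats(cv2.erode(m,np.ones((3,3),np.uint8)))
for i in range(1,n):
    P=C[l==i]
    if st[i,4]>300: c,s,a=rect(P);print("slab",np.round(R@(c-[566.1,-231.2]),1),s,a)
cv2.imwrite("pics/t4.png",p[200:360,350:550,::-1].repeat(3,0).repeat(3,1))
E
```

```text
20.45 [0.5289 0.0914 0.1513]
top [489. 172.] 1307 rgb [ 89  66 105] (array([ 774.4, -327.2]), array([102.8,  50.7]), -25.9) z [33.7 36.8 39.8]
top [307. 222.] 373 rgb [45 44 45] (array([683.3,  34.1]), array([43.6, 41.3]), -0.8) z [31.5 43.  54.3]
top [441. 257.] 2941 rgb [108  93  77] (array([ 594.6, -233.8]), array([156.9, 100.4]), 83.2) z [44.9 50.8 53.7]
top [453. 300.] 3013 rgb [107  92  77] (array([ 536.7, -228.8]), array([157.4, 100. ]), 83.6) z [46.1 50.9 53.8]
slab [28.8 53.8] [96.3 47. ] -7.4
slab [ 50.9 -26.7] [98.3 46. ] 83.4
slab [-29.4 -53.9] [95.6 47.6] -5.9
slab [-51.1  26.8] [97.  45.8] 83.4
```

View pics/t4.png

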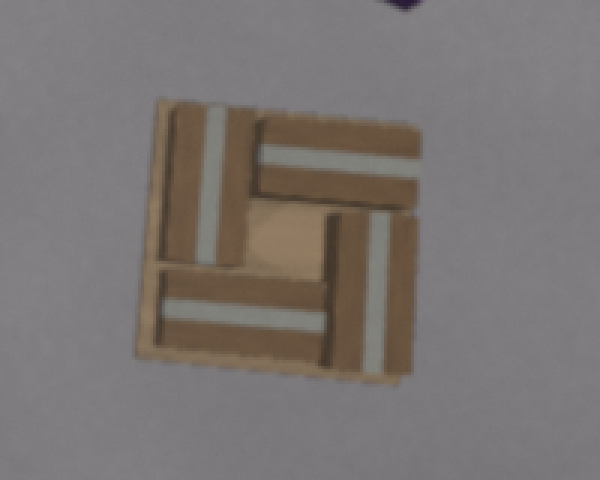

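The top view shows a clean pinwheel with an open middle at about (290,240). All four cartons are within about 2.5 mm of their places, and the robot is clear.

```bash
python3 -c "from cell import *; print(hand_in())"
```

```text
the job is handed in; nothing more can be done
None
```

The pinwheel layer is complete: both cartons were added, all four measured within about 2.5 mm of their places, the bulb and jar were left untouched, and the job was handed in at about 20.5 s.

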